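# Ease the wedge out from under the cedar chest lid

### The job

The cedar chest has been airing with its heavy lid propped by a wooden wedge. Take that wedge by its thick end and work it straight back out in short tugs of a centimetre or so, pausing briefly after each so that the lid comes down little by little instead of slamming; once the lid is fully shut, lay the wedge on its flat base in the empty tray and let go. Leave the spare wedge lying on the bamboo board where it is.

Things in the scene. Friction and masses are not known exactly. Their poses are not given: they have to be found in the camera images.
- wedge: Wooden wedge propping the lid: 120 mm long, 34 wide, sloping from a 32 mm high heel to a 5 mm tip; 70 g. Origin: centre of its flat underside; x along its length to the tip (heel face x = -60 mm), z up. Lies flat on the chest's front ledge, tip away from the robot, 55 to 65 mm of it under the lid, heel free; held by lid weight and friction (5 to 15 N), comes out along its -x.
- lid: Heavy chest lid: flat cedar panel 250 mm front to back, 260 wide, 18 thick, 1.3 kg, hinged at its far edge. Origin: middle of its front lower edge; x towards the hinge, z up when shut. It starts propped 17 to 20 mm up (4.5 degrees), slides down the wedge's slope and falls freely. Shut, its origin is 100 mm above the board, level with the fixed chest's ledge, which runs 85 mm out in front of it.
- tray: Empty, shallow dark wooden tray fixed on the board, left or right of the chest's front: 170 mm along its x axis, 130 mm along its y axis, 18 mm high, walls and floor 5 mm thick. Origin: centre of its underside, on the board.
- spare_wedge: A second wedge of the same shape, size and wood, lying flat on the board to the left or right of the chest, under nothing. Origin and axes as for the first wedge. It is to stay where it is.
Not all that is in view belongs to the job. Leave any red look-alike of the wedge alone.

How it is judged:
On the way, in this order (a step that is already met when the one before it is completed fails the run):
1. the wedge has been drawn part of the way out: the lid has come down to a gap of 7 to 15 mm (0.028 to 0.06 rad) and stays there for a moment (angle between lid's own z axis and vertical between 0.028 and 0.06 rad), for 0.3 s.
2. the lid is shut (angle between lid's own z axis and vertical below 0.01 rad), for 0.2 s.
At the end, for the whole second after the job is handed in: The lid is fully shut (under 0.01 rad); the wedge that propped it lies at rest in the tray on its flat underside (within 10 degrees of level, on the tray floor, its centre within 40 mm lengthways and 50 mm sideways of the tray's centre) (angle between lid's own z axis and vertical below 0.01 rad and x of wedge in the frame of tray between -0.04 and 0.04 m and y of wedge in the frame of tray between -0.05 and 0.05 m and z of wedge in the frame of tray below 0.012 m and angle between wedge's own z axis and vertical below 0.17 rad and linear speed of wedge below 0.02 m/s); the robot touches nothing.
It fails at once if the lid slams: its front edge moves faster than 0.6 m/s (linear speed of lid above 0.6 m/s).
It fails at once if the spare wedge is moved by more than 20 mm (distance of spare_wedge from where it was at the start of the episode above 0.02 m).
It also fails if it takes over 48 s, if anything falls off the work surface, if the arm or the gripper's body presses on something with over 40 N, if the wrist force passes 120 N, or if a joint passes its speed limit or range.

### The arm

A 7-joint arm with a two-finger parallel gripper is mounted at the origin on the work surface. World frame = base frame: x ahead of the robot, y to its left, z up, the work surface at z = 0. Lengths are in m, angles in rad, forces in N, time in s.
With the tool pointing down it reaches from about 0.35 to 0.9 m from the base axis. Payload 8.1 kg.
Tool frame: the origin (TCP) lies at the very end of the fingers, on their centre line; the grasp point (between the pads) lies 19 mm behind it; z points along the fingers, x is the direction in which the jaws open and shut, and the axes are right-handed (so a half turn about z gives the same grasp; the last joint's range is limited). The gripper opens to 92 mm and grips with 3 to 60 N. Pads are 19 mm wide; open, the fingers measure 130 mm over their backs; the gripper's body (75 mm by 190 mm) begins 47 mm behind the grasp point.
Start: joints at [-1.229, 0.434, 0.025, 1.573, -0.012, 1.134, -0.075], TCP at [0.269, 0.564, 0.227] pointing down, gripper open.
Joint ranges: [-2.62, 2.62], [-0.44, 2.09], [-1.27, 1.32], [0.08, 2.57], [-1.32, 4.46], [0.12, 2], [-2.74, 2.74]. Speed limits (rad/s): [2.22, 2.22, 3.01, 3.01, 3.14, 3.14, 3.14].

### API

Orientations are given as a rotation vector (axis times angle).
In Python, from cell import status, viewer, arm gives the robot as it stands.
- The arm moves only by the tool jog_arm, never from a script. Its argument "commands" is text: rows parted by semicolons, each of 7 numbers parted by spaces: the closure, from -1 (fully open) to 1 (shut), then the shift along the world's x, y, z normalised to -1 to 1, where 1 is 0.3 m, then the turn, a rotation vector about the world's x, y, z normalised to -1 to 1, where 1 is 2 pi rad. In form: jaw dx dy dz wx wy wz; .... A call has exactly 5 rows; each row shifts and turns the commanded pose from where the row before left it; what a row does not reach is not made up. A row lasts 1/10 s, in which the tool goes at most 50 mm and 8.59 degrees, less where a joint would pass 70% of its speed; a pose out of reach is approached as far as the arm can. A call with a number of a shift or a turn outside -1 to 1 is refused whole. A call with a gripper value outside its range is refused whole. The fingers move at their own pace and stop on an object; "force" is the grip in N (left out, the last holds). Time passes only in rows, so rows that do not move let the fingers close, or fill a call up. It gives the time, the measured TCP pose, the force and the opening at its end, in the units of the state.
- status.observe(): the state, without advancing time (a new reading comes with each control period).
- viewer.get_image(name): name is "scene" or "top" or "wrist"; returns a dict with "pixels" (420x560x3 uint8, red, green, blue), "z_map" (420x560 float32, m along the optical axis (not along the pixel's ray), 0 where there is no reading), "camera_matrix" (3x3 intrinsics, pixels), "R" (3x3) and "t" (3): a world point X has camera coordinates R X + t. Camera axes: x right, y down, z forward; pixel columns grow to the right and rows downward; lengths in m; the calibration is good to about 2 mm. The wrist camera is an equidistant fisheye: a pixel r from the principal point sees the ray r / f radians off the axis. A picture is of the moment at which its call begins.
- arm.sign_off(): hands the job in, once; it reports no verdict.
The state is a dict: "clock": time; "joints": joint angles; "dq": joint speeds; "joint_efforts": joint torques, N m; "position": TCP position; "ee_rot": TCP orientation; "force": force on the tool from outside, world axes, zero at the start; "ft_torque": the same for the moment, N m; "width": opening from 0.0 (shut) to 1.0 (fully open).
Only numpy, scipy, OpenCV 4.12 (cv2) and the standard library are available. Lean on these libraries where they do the work, as an engineer would, in place of code of your own. Each camera call takes 0.05 s, during which the arm holds its last target. There are 200 camera calls.

## Working session

There is one attempt and no reset: what is moved stays moved. The work goes in short steps, Python scripts to look and compute and a tool call to move; the robot and the scene stay as the last step left them, time stands still between calls to the robot, and variables do not carry over. Pictures are saved under pics/ and viewed, about 8 in all and at most 12, crops included, and the job is handed in when it is done.

Besides the shell and the picture viewer there is one more tool, called by a JSON object that holds its "api" and its "payload", one argument or row to a line. jog_arm: Moves the arm, as the interface text tells. Scaled input: -1 to 1 covers 0.3 m each way for a shift and 2 pi rad each way for a turn. Its arguments: {"type":"object","properties":{"commands":{"type":"string"},"force":{"type":"number"}},"required":["commands"]}

```bash
mkdir -p pics; ls
cat > h.py <<'E'
import numpy as np, cv2
from cell import status, viewer, arm
def grab(n):
    d=viewer.get_image(n); np.savez(f'{n}.npz',**d); return d
def world(d):
    K=d['camera_matrix'];z=d['z_map'];v,u=np.mgrid[:z.shape[0],:z.shape[1]]
    c=np.stack([(u-K[0,2])/K[0,0]*z,(v-K[1,2])/K[1,1]*z,z],-1)
    return (c-d['t'])@d['R']
def save(d,f): cv2.imwrite('pics/'+f,d['pixels'][...,::-1])
E
python3 - <<'E'
from h import *
s=status.observe(); print(s)
for n in('top','scene'):
    d=grab(n); save(d,n+'0.png'); print(d['camera_matrix'],d['R'],d['t'])
E
```

```text
pics
{'clock': 0.0, 'joints': array([-1.22862548,  0.4352205 ,  0.02497509,  1.57408612, -0.0116117 ,
        1.13396467, -0.07509161]), 'dq': array([-1.45372020e-03, -1.40680552e-03,  2.19767928e-03, -3.38336622e-04,
        5.92710122e-05,  5.66562384e-04,  1.34081989e-03]), 'joint_efforts': array([-1.94479935e-05, -6.67868185e+01,  9.84841548e-01, -3.14463580e+01,
       -6.05696090e-02,  4.30473906e-02,  1.65662068e-04]), 'position': array([0.26874226, 0.56372385, 0.22595076]), 'ee_rot': array([ 2.65596476e+00,  1.67619734e+00, -1.92005222e-03]), 'force': array([-0.82402956,  0.54633952, -0.44849766]), 'ft_torque': array([-0.013009  ,  0.01101048, -0.01935688]), 'width': 1.000884488203019}
[[546.05332039   0.         288.7391209 ]
 [  0.         546.05332039 212.37934591]
 [  0.           0.           1.        ]] [[-0.02723758 -0.9995496  -0.01259801]
 [-0.9851466   0.02897831 -0.16925257]
 [ 0.1695414   0.00780085 -0.98549219]] [0.01225041 0.51099953 1.26670262]
[[546.6210115    0.         281.07833499]
 [  0.         546.6210115  205.12092583]
 [  0.           0.           1.        ]] [[-0.58300273  0.81210558  0.02433824]
 [ 0.4350962   0.33736941 -0.8347893 ]
 [-0.68614803 -0.47609496 -0.55003134]] [ 0.27729721 -0.1277285   1.77112297]
```

View pics/top0.png

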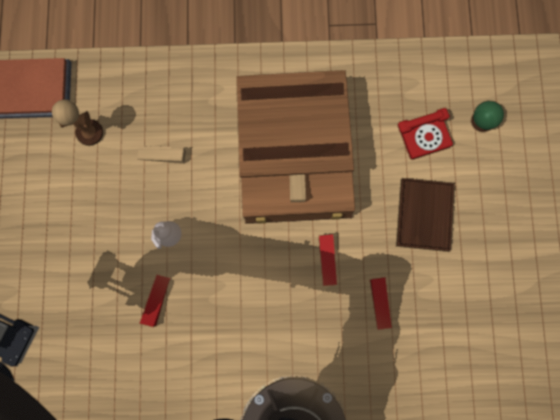

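View pics/scene0.png

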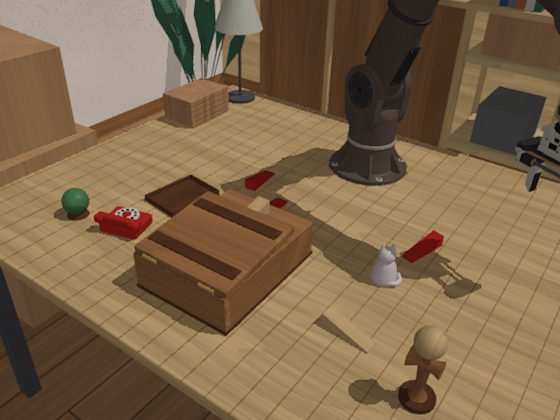

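Top view: chest at about (296,145), propping wedge at (298,187) with its heel towards the robot, tray at (426,214), spare wedge at (162,155), and three red look-alikes at (328,260), (155,300) and (381,303). Next I'll measure the wedge and tray.

Run:
```python
from h import *
d=dict(np.load('top.npz'));W=world(d);p=d['pixels'].astype(int)
hsv=cv2.cvtColor(d['pixels'],cv2.COLOR_RGB2HSV)
np.set_printoptions(precision=4,suppress=True,linewidth=150)
# wedge: above ledge, in window
v0,v1,u0,u1=174,214,280,320
w=W[v0:v1,u0:u1]
print('z rows x cols'); print((w[::3,::3,2]*1000).astype(int))
print('ledge pts',W[205,265],W[205,335],W[185,260],W[185,335])
m=np.zeros(W.shape[:2],bool); m[178:208,284:312]=1; m&=(W[...,2]>.108)
P=W[m]; (c,sz,a)=cv2.minAreaRect((P[:,:2]*1000).astype(np.float32)); print('wedge rect',c,sz,a,cv2.boxPoints((c,sz,a)).tolist())
# ledge/chest front edge & lid front edge
L=W[60:225,232:358].reshape(-1,3);L=L[L[:,2]>.08]
r=cv2.minAreaRect((L[:,:2]*1000).astype(np.float32));print('chest',r)
# tray
T=W[170:260,388:465].reshape(-1,3);t=T[(T[:,2]>.0135)&(T[:,2]<.03)]
r=cv2.minAreaRect((t[:,:2]*1000).astype(np.float32));print('tray rim',r,len(t), 'floor',W[214,426])
big=cv2.resize(d['pixels'][150:275,225:470],None,fx=3,fy=3,interpolation=cv2.INTER_CUBIC);cv2.imwrite('pics/crop.png',big[...,::-1])
```

```text
z rows x cols
[[ 128  135  132  129  126  126  124  127  123  121  100  104  101  106]
 [ 101   99   97   98  121  120  117  116  105   98  101  100   98   97]
 [  95  103  101   97  124  122  123  124  123   97  101  100   98   96]
 [  97   99  100   99  125  124  127  124  124 1334  100  101  101   98]
 [ 100  100  101  104  127  128  124  124  127  100  106   99   98   99]
 [ 100  103   99  101  128  123  128  127  123  102  103  100  103  100]
 [ 102   94  103   99  123  129  129  129  124  100   97  103   97  102]
 [ 100   99  100  102  130  130  133  130  128   99  103  100   98  100]
 [  98   98  104   98  131  134  135  132  131  102   98  101  100   98]
 [  99  102  103  100  117  112  107  111  109   97  100   96  101  104]
 [ 103   96  101   97   99   98  102  105  105  101   99  103  101   98]
 [  99   97   95  104   98  103  100   99  101  102  100   99   99  100]
 [ 102  100  101   99  103  102  101  100  101  103   99  102  100  101]
 [  98  102   98  101  102   95   94   95   99   98   97   90   89   87]]
ledge pts [0.5198 0.0513 0.1026] [ 0.5153 -0.1093  0.1013] [0.5677 0.0621 0.1001] [ 0.5625 -0.1113  0.1001]
wedge rect (433.3931884765625, -19.634201049804688) (31.957622528076172, 289.11419677734375) 88.32190704345703 [[288.4301452636719, -31.372940063476562], [577.42041015625, -39.839378356933594], [578.356201171875, -7.8954620361328125], [289.365966796875, 0.5709762573242188]]
chest ((564.43017578125, -22.616592407226562), (550.1802368164062, 260.42242431640625), 1.4829295873641968)
tray rim ((502.4789123535156, -334.7091064453125), (131.841064453125, 170.67901611328125), 82.6988754272461) 529 floor [ 0.5035 -0.3392  0.007 ]
```

View pics/crop.png

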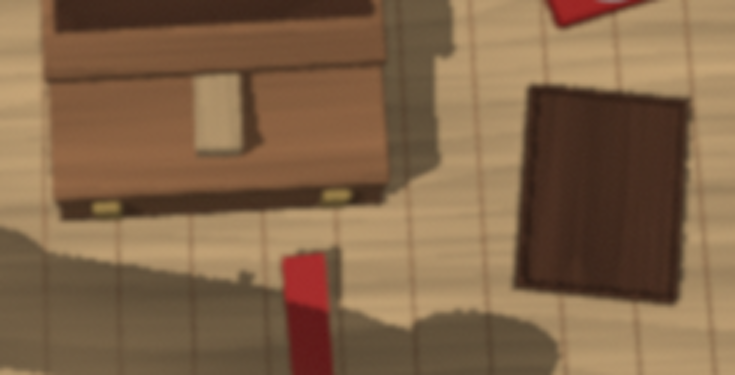

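Run:
```python
from h import *
d=dict(np.load('top.npz'));W=world(d)
z=cv2.medianBlur(d['z_map'],5);d['z_map']=z;W=world(d)
np.set_printoptions(precision=4,suppress=True)
m=np.zeros(W.shape[:2],bool); m[176:208,284:314]=1; m&=(W[...,2]>.112)&(W[...,2]<.14)
# edges at mid-slope rows (below lid front): per-row extent
for v in range(174,206,2):
    u=np.where(m[v])[0]
    if len(u): print(v,u.min(),u.max(),W[v,u.min()],W[v,u.max()])
Y=[];X=[]
for v in range(182,198):
    u=np.where(m[v])[0];a=(W[v,u.min()]+W[v,u.max()])/2;X.append(a[0]);Y.append(a[1])
k=np.polyfit(X,Y,1);print('wedge yaw deg',np.degrees(np.arctan(k[0])),'y at .53',np.polyval(k,.53))
L=W[60:225,232:358].reshape(-1,3);L=L[(L[:,2]>.085)&(L[:,2]<.2)&(L[:,0]>.4)]
print('chest',cv2.minAreaRect((L[:,:2]*1000).astype(np.float32)))
r=np.array([W[176,u] for u in (250,270,330,345)]);print(r)
# lid front edge per column (jump from ledge to lid)
for u in (250,265,330,345):
    col=W[160:200,u]; print(u,col[::3,[0,2]].tolist()) if u==265 else 0
    i=np.where(col[:,2]>.118)[0].max(); print('lid edge',col[i],col[i+1])
```

```text
176 288 304 [ 0.5827 -0.0034  0.1184] [ 0.5816 -0.04    0.1186]
178 290 304 [ 0.5778 -0.0079  0.1188] [ 0.5778 -0.0399  0.1147]
180 290 304 [ 0.573  -0.0077  0.1191] [ 0.5719 -0.0397  0.12  ]
182 290 304 [ 0.568  -0.0076  0.1209] [ 0.5671 -0.0395  0.1204]
184 290 304 [ 0.5632 -0.0075  0.1214] [ 0.5624 -0.0393  0.1207]
186 290 304 [ 0.5581 -0.0074  0.1232] [ 0.5571 -0.0391  0.1235]
188 290 304 [ 0.5534 -0.0072  0.1235] [ 0.5526 -0.039   0.1227]
190 290 304 [ 0.5485 -0.0071  0.1246] [ 0.5481 -0.0389  0.1223]
192 290 304 [ 0.5439 -0.007   0.1246] [ 0.5429 -0.0387  0.1248]
194 290 304 [ 0.5391 -0.0069  0.1257] [ 0.5378 -0.0385  0.1272]
196 290 304 [ 0.534  -0.0068  0.1279] [ 0.5328 -0.0383  0.1291]
198 290 304 [ 0.5293 -0.0066  0.1286] [ 0.5292 -0.0382  0.1242]
200 291 302 [ 0.5263 -0.0087  0.1202] [ 0.5252 -0.0336  0.122 ]
wedge yaw deg -1.751108548227655 y at .53 -0.022412796399759388
chest ((668.6211547851562, -20.031494140625), (341.5072021484375, 260.92169189453125), 1.3931586742401123)
[[ 0.5822  0.0825  0.1314]
 [ 0.583   0.0376  0.1223]
 [ 0.5838 -0.1005  0.1016]
 [ 0.5829 -0.1353  0.1013]]
lid edge [0.5821 0.0833 0.1223] [0.5843 0.0848 0.1032]
265 [[0.6172069674592597, 0.13616323129311242], [0.6106009400861425, 0.13466942223903225], [0.6035030035024884, 0.1350370444115643], [0.5965774472577714, 0.134801070805869], [0.5894924986044678, 0.13524383376236726], [0.5833992819235655, 0.13170888320527935], [0.5838893222805323, 0.10050079521239218], [0.5766481107055009, 0.10096773599282556], [0.5696186821205023, 0.10058659725757152], [0.5624154664992148, 0.101031047245234], [0.5554923471334895, 0.10026408797446112], [0.5482777071281101, 0.10090680400153011], [0.5412151106158497, 0.10090736606771337], [0.5342626621952477, 0.10042095997847636]]
lid edge [0.5823 0.0488 0.1265] [0.586  0.0501 0.1016]
lid edge [ 0.5864 -0.0989  0.1297] [ 0.5902 -0.1006  0.1048]
lid edge [ 0.5872 -0.1336  0.1221] [ 0.5894 -0.1353  0.1036]
```

{"api": "jog_arm", "payload": {
  "commands": "-1 0.06 -0.13 0 0 0 0.005;-1 0.06 -0.13 0 0 0 0.005;-1 0.06 -0.13 0 0 0 0.005;-1 0.06 -0.13 0 0 0 0.005;-1 0.06 -0.13 0 0 0 0.005",
  "force": 50
}}

```text
clock: 0.6
position: [0.3593, 0.3673, 0.2265]
ee_rot: [2.516, 1.882, -0.001]
force: [1.0, -0.3, 0.3]
width: 1.0
```

{"api": "jog_arm", "payload": {
  "commands": "-1 0.06 -0.13 0 0 0 0.005;-1 0.06 -0.13 0 0 0 0.005;-1 0.06 -0.13 0 0 0 0.005;-1 0.06 -0.13 0 0 0 0.005;-1 0.06 -0.13 0 0 0 0.005"
}}

```text
clock: 1.1
position: [0.4492, 0.1724, 0.2266]
ee_rot: [-2.36, -2.073, 0.0]
force: [0.7, 0.3, -1.1]
width: 0.993
```

{"api": "jog_arm", "payload": {
  "commands": "-1 0.06 -0.13 0 0 0 0.005;-1 0.06 -0.13 0 0 0 0.005;-1 0.06 -0.13 0 0 0 0.005;-1 0.06 -0.13 0 0 0 0.005;-1 0 0 0 0 0 0"
}}

```text
clock: 1.6
position: [0.5224, 0.0115, 0.2267]
ee_rot: [2.233, 2.206, -0.002]
force: [-0.3, -0.3, -0.1]
width: 0.998
```

{"api": "jog_arm", "payload": {
  "commands": "-1 0.062 -0.113 0 0 0 0.002;-1 0 0 -0.1 0 0 0;-1 0 0 -0.1 0 0 0;-1 0 0 -0.06 0 0 0;-1 0 0 0 0 0 0"
}}

```text
clock: 2.1
position: [0.5374, -0.0153, 0.1462]
ee_rot: [-2.211, -2.227, 0.006]
force: [-0.4, 0.0, -0.1]
width: 0.998
```

Run:
```python
from h import *
s=status.observe();print(s['position'],s['ee_rot'],s['joints'])
a=grab('top');b=grab('scene')
A=cv2.resize(a['pixels'][140:230,230:365],None,fx=3,fy=3);B=cv2.resize(b['pixels'][150:300,180:330],None,fx=2.4,fy=2.4)
h=max(A.shape[0],B.shape[0]);im=np.zeros((h,A.shape[1]+B.shape[1],3),np.uint8);im[:A.shape[0],:A.shape[1]]=A;im[:B.shape[0],A.shape[1]:]=B
cv2.imwrite('pics/ap.png',im[...,::-1])
```

```text
[ 0.53741977 -0.01534233  0.14620144] [-2.21050794 -2.22730427  0.00621415] [-0.24380167  0.38282033  0.22920585  1.89588695 -0.11012339  0.88030593
  1.61845631]
```

View pics/ap.png

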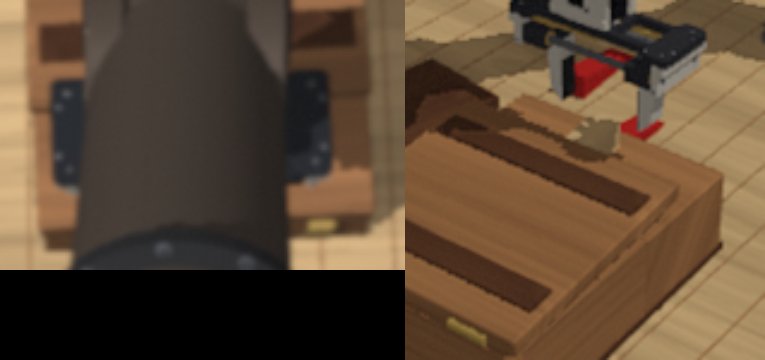

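The gripper is above the heel, with a finger on each side of it. I'll settle here, then go down.

{"api": "jog_arm", "payload": {
  "commands": "-1 0 0 -0.05 0 0 0;-1 0 0 -0.05 0 0 0;-1 0 0 0 0 0 0;-1 0 0 0 0 0 0;-1 0 0 0 0 0 0"
}}

```text
clock: 2.7
position: [0.5404, -0.0156, 0.1201]
ee_rot: [2.212, 2.229, 0.003]
force: [-0.4, 0.4, -0.8]
width: 1.002
```

{"api": "jog_arm", "payload": {
  "commands": "-1 0.003 -0.023 0 0 0 0;-1 0 0 -0.025 0 0 0;-1 0 0 -0.025 0 0 0;-1 0 0 0 0 0 0;-1 0 0 0 0 0 0"
}}

```text
clock: 3.2
position: [0.5401, -0.0226, 0.1033]
ee_rot: [-2.213, -2.229, 0.001]
force: [-0.9, -0.3, 0.7]
width: 1.003
```

{"api": "jog_arm", "payload": {
  "commands": "1 0 0 0.003 0 0 0;1 0 0 0 0 0 0;1 0 0 0 0 0 0;1 0 0 0 0 0 0;1 0 0 0 0 0 0",
  "force": 50
}}

```text
clock: 3.7
position: [0.5405, -0.0226, 0.1047]
ee_rot: [2.213, 2.23, 0.0]
force: [-1.0, -0.1, 0.8]
width: 0.613
```

{"api": "jog_arm", "payload": {
  "commands": "1 0 0 0 0 0 0;1 0 0 0 0 0 0;1 0 0 0 0 0 0;1 0 0 0 0 0 0;1 0 0 0 0 0 0"
}}

```text
clock: 4.2
position: [0.5403, -0.0231, 0.1046]
ee_rot: [2.213, 2.229, -0.001]
force: [-0.9, -3.0, 1.3]
width: 0.364
```

Gripped: the opening is 33.5 mm, matching the 34 mm wedge. First tug.

{"api": "jog_arm", "payload": {
  "commands": "1 -0.011 0 0 0 0 0;1 -0.011 0 0 0 0 0;1 -0.011 0 0 0 0 0;1 0 0 0 0 0 0;1 0 0 0 0 0 0"
}}

```text
clock: 4.7
position: [0.5301, -0.0223, 0.1046]
ee_rot: [-2.212, -2.23, 0.0]
force: [0.5, 0.5, -1.0]
width: 0.369
```

```bash
cat >> h.py <<'E'
def lid(d):
    """lid tilt: plane fit to scene depth pixels on the lid panel, and mean height profile"""
    d=dict(d);d['z_map']=cv2.medianBlur(d['z_map'],5);W=world(d).reshape(-1,3)
    c,s=np.cos(.024),np.sin(.024);X=W-[.584,-.022,0];x=c*X[:,0]+s*X[:,1];y=-s*X[:,0]+c*X[:,1]
    m=(x>.015)&(x<.24)&(abs(y)<.12)&(W[:,2]>.11)&(W[:,2]<.15)
    p=np.polyfit(x[m],W[m,2],1)
    for _ in range(3):
        r=W[m,2]-np.polyval(p,x[m]);k=abs(r)<.006;p=np.polyfit(x[m][k],W[m,2][k],1)
    return dict(n=int(k.sum()),slope=round(-p[0],4),front_mm=round(p[1]*1000,1))
E
python3 - <<'E'
from h import *
print('start',lid(np.load('scene.npz')),lid(grab('scene')))
E
```

```text
start {'n': 7051, 'slope': np.float64(0.0749), 'front_mm': np.float64(137.7)} {'n': 7000, 'slope': np.float64(0.0664), 'front_mm': np.float64(135.4)}
```

The lid came down from 0.075 to 0.066 rad, so the wedge is following the gripper. Two more tugs.

{"api": "jog_arm", "payload": {
  "commands": "1 -0.011 0 0 0 0 0;1 -0.011 0 0 0 0 0;1 -0.011 0 0 0 0 0;1 0 0 0 0 0 0;1 0 0 0 0 0 0"
}}

```text
clock: 5.25
position: [0.52, -0.0227, 0.1046]
ee_rot: [-2.213, -2.229, 0.001]
force: [-0.8, -0.2, -0.2]
width: 0.368
```

{"api": "jog_arm", "payload": {
  "commands": "1 -0.011 0 0 0 0 0;1 -0.011 0 0 0 0 0;1 -0.011 0 0 0 0 0;1 0 0 0 0 0 0;1 0 0 0 0 0 0"
}}

```text
clock: 5.75
position: [0.5101, -0.0226, 0.1046]
ee_rot: [-2.213, -2.229, 0.001]
force: [0.0, 0.2, 0.2]
width: 0.369
```

{"api": "jog_arm", "payload": {
  "commands": "1 0 0 0 0 0 0;1 0 0 0 0 0 0;1 0 0 0 0 0 0;1 0 0 0 0 0 0;1 0 0 0 0 0 0"
}}

```text
clock: 6.25
position: [0.5102, -0.0226, 0.1046]
ee_rot: [-2.212, -2.229, 0.001]
force: [-4.8, 0.3, 4.8]
width: 0.368
```

Run:
```python
from h import *
print(lid(grab('scene')))
```

```text
{'n': 6882, 'slope': np.float64(0.0483), 'front_mm': np.float64(131.0)}
```

The lid is held at 0.048 rad, well inside the window, and has been there for over 0.5 s. I'll continue the tugs.

{"api": "jog_arm", "payload": {
  "commands": "1 -0.011 0 0 0 0 0;1 -0.011 0 0 0 0 0;1 -0.011 0 0 0 0 0;1 0 0 0 0 0 0;1 0 0 0 0 0 0"
}}

```text
clock: 6.8
position: [0.5007, -0.0226, 0.1047]
ee_rot: [-2.213, -2.23, 0.0]
force: [1.0, -0.4, -1.3]
width: 0.367
```

{"api": "jog_arm", "payload": {
  "commands": "1 0 0 0 0 0 0;1 0 0 0 0 0 0;1 0 0 0 0 0 0;1 0 0 0 0 0 0;1 0 0 0 0 0 0"
}}

```text
clock: 7.3
position: [0.5007, -0.0226, 0.1046]
ee_rot: [-2.213, -2.23, 0.0]
force: [-0.3, 0.7, 0.1]
width: 0.367
```

{"api": "jog_arm", "payload": {
  "commands": "1 -0.011 0 0 0 0 0;1 -0.011 0 0 0 0 0;1 -0.011 0 0 0 0 0;1 0 0 0 0 0 0;1 0 0 0 0 0 0"
}}

```text
clock: 7.8
position: [0.4904, -0.0227, 0.1046]
ee_rot: [-2.213, -2.229, 0.001]
force: [-0.1, 1.0, 0.4]
width: 0.369
```

{"api": "jog_arm", "payload": {
  "commands": "1 -0.011 0 0 0 0 0;1 -0.011 0 0 0 0 0;1 -0.011 0 0 0 0 0;1 0 0 0 0 0 0;1 0 0 0 0 0 0"
}}

```text
clock: 8.3
position: [0.4805, -0.0226, 0.1046]
ee_rot: [-2.213, -2.229, 0.001]
force: [0.7, 0.2, 0.8]
width: 0.369
```

Run:
```python
from h import *
print(lid(grab('scene')))
```

```text
{'n': 6694, 'slope': np.float64(0.0214), 'front_mm': np.float64(124.4)}
```

{"api": "jog_arm", "payload": {
  "commands": "1 -0.011 0 0 0 0 0;1 -0.011 0 0 0 0 0;1 -0.011 0 0 0 0 0;1 0 0 0 0 0 0;1 0 0 0 0 0 0"
}}

```text
clock: 8.85
position: [0.4703, -0.0226, 0.1046]
ee_rot: [-2.212, -2.229, 0.001]
force: [-1.5, -0.5, 2.5]
width: 0.367
```

{"api": "jog_arm", "payload": {
  "commands": "1 -0.011 0 0 0 0 0;1 -0.011 0 0 0 0 0;1 -0.011 0 0 0 0 0;1 0 0 0 0 0 0;1 0 0 0 0 0 0"
}}

```text
clock: 9.35
position: [0.461, -0.0226, 0.1046]
ee_rot: [-2.213, -2.23, 0.0]
force: [0.2, 1.2, -1.3]
width: 0.368
```

Run:
```python
from h import *
d=grab('scene');print(lid(d))
cv2.imwrite('pics/out.png',cv2.resize(d['pixels'][140:320,120:360],None,fx=2.5,fy=2.5)[...,::-1])
```

```text
{'n': 6567, 'slope': np.float64(0.0007), 'front_mm': np.float64(119.2)}
```

View pics/out.png

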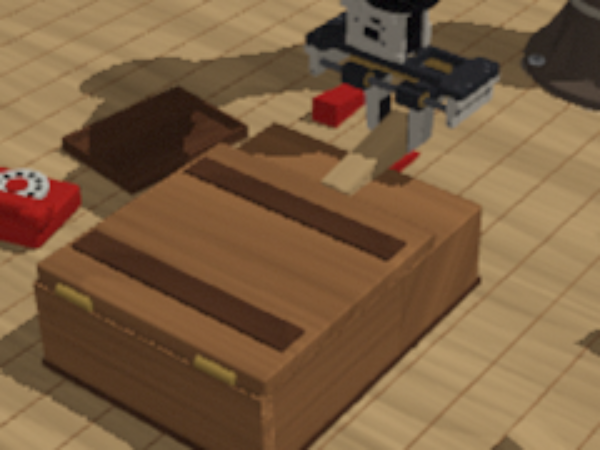

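The lid is shut (0.0007 rad) and the wedge is out, held level with its tip still above the ledge. Now lift it and carry it to the tray.

{"api": "jog_arm", "payload": {
  "commands": "1 0 0 0.08 0 0 0;1 0 0 0.1 0 0 0;1 0 0 0.1 0 0 0;1 0 -0.05 0 0 0 -0.003;1 0 -0.1 0 0 0 -0.003"
}}

```text
clock: 9.9
position: [0.462, -0.0664, 0.1891]
ee_rot: [2.251, 2.191, 0.003]
force: [0.3, -0.1, -0.3]
width: 0.364
```

{"api": "jog_arm", "payload": {
  "commands": "1 0 -0.12 0 0 0 -0.003;1 0 -0.12 0 0 0 -0.003;1 0 -0.12 0 0 0 -0.003;1 0 -0.12 0 0 0 -0.003;1 0 -0.12 0 0 0 -0.003"
}}

```text
clock: 10.4
position: [0.4605, -0.2495, 0.1879]
ee_rot: [-2.356, -2.077, 0.001]
force: [-0.0, -0.3, -1.1]
width: 0.371
```

{"api": "jog_arm", "payload": {
  "commands": "1 0 -0.12 0 0 0 0;1 0 -0.1 0 0 0 0;1 0 -0.05 0 0 0 0;1 0 0 0 0 0 0;1 0 0 0 0 0 0"
}}

```text
clock: 10.9
position: [0.4611, -0.3276, 0.188]
ee_rot: [-2.354, -2.078, -0.0]
force: [0.6, 0.6, -1.1]
width: 0.367
```

Run:
```python
from h import *
d=grab('scene');print(lid(d),status.observe()['joints'])
cv2.imwrite('pics/carry.png',cv2.resize(d['pixels'][100:250,120:340],None,fx=2.8,fy=2.8)[...,::-1])
```

```text
{'n': 6568, 'slope': np.float64(0.0009), 'front_mm': np.float64(119.2)} [ 0.22834531  0.38601236  0.40031916  1.79474004 -0.1765075   0.9972166
  2.14629139]
```

View pics/carry.png

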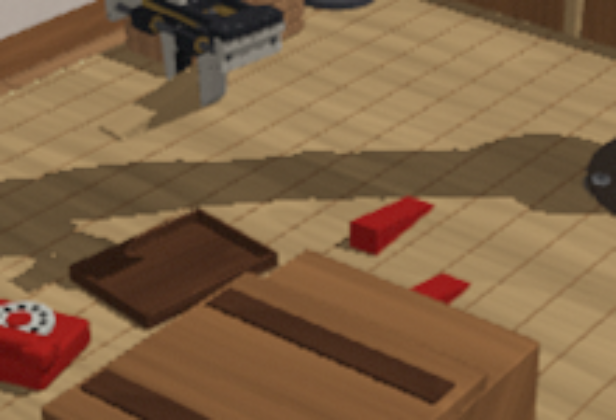

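The wedge is in the gripper at about (165,120) in the crop, tip forward; the tray and lid are unchanged. Lower it.

{"api": "jog_arm", "payload": {
  "commands": "1 -0.017 -0.005 -0.1 0 0 0;1 0 0 -0.14 0 0 0;1 0 0 -0.14 0 0 0;1 0 0 -0.1 0 0 0;1 0 0 0 0 0 0"
}}

```text
clock: 11.45
position: [0.4543, -0.3266, 0.0412]
ee_rot: [-2.348, -2.077, 0.002]
force: [0.6, -0.1, -0.4]
width: 0.368
```

{"api": "jog_arm", "payload": {
  "commands": "1 0 0 0 0 0 0;1 0 0 -0.02 0 0 0;1 0 0 -0.015 0 0 0;1 0 0 0 0 0 0;1 0 0 0 0 0 0"
}}

```text
clock: 11.95
position: [0.4564, -0.3302, 0.0346]
ee_rot: [2.355, 2.079, 0.001]
force: [-0.3, -0.9, -0.3]
width: 0.368
```

{"api": "jog_arm", "payload": {
  "commands": "1 0 0.004 -0.02 0 0 0;1 0 0 -0.02 0 0 0;1 0 0 -0.02 0 0 0;1 0 0 -0.008 0 0 0;1 0 0 0 0 0 0"
}}

```text
clock: 12.45
position: [0.4558, -0.3288, 0.0131]
ee_rot: [-2.355, -2.078, 0.001]
force: [0.3, -0.2, -1.1]
width: 0.364
```

Run:
```python
from h import *
s=status.observe();print(s['position'],s['force'])
d=grab('scene')
cv2.imwrite('pics/low.png',cv2.resize(d['pixels'][140:240,130:260],None,fx=4.5,fy=4.5)[...,::-1])
```

```text
[ 0.45576013 -0.32875546  0.01309881] [ 0.25593132 -0.22079199 -1.09571786]
```

View pics/low.png

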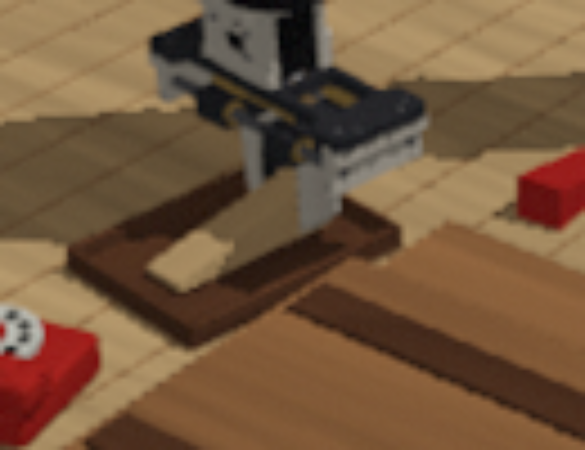

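The wedge sits inside the tray, level and aligned with it, a few millimetres above the floor. I'll lower the last 2.5 mm, then open partway so the fingers stay clear of the walls.

{"api": "jog_arm", "payload": {
  "commands": "1 0 0 -0.005 0 0 0;1 0 0 -0.004 0 0 0;1 0 0 0 0 0 0;1 0 0 0 0 0 0;1 0 0 0 0 0 0"
}}

```text
clock: 13.0
position: [0.4562, -0.3289, 0.0111]
ee_rot: [2.355, 2.079, 0.0]
force: [0.7, -0.7, -0.7]
width: 0.368
```

{"api": "jog_arm", "payload": {
  "commands": "-0.15 0 0 0 0 0 0;-0.15 0 0 0 0 0 0;-0.15 0 0 0 0 0 0;-0.15 0 0 0 0 0 0;-0.15 0 0 0 0 0 0"
}}

```text
clock: 13.5
position: [0.4562, -0.3289, 0.0111]
ee_rot: [2.355, 2.079, 0.0]
force: [-0.0, 0.8, 0.5]
width: 0.577
```

{"api": "jog_arm", "payload": {
  "commands": "-0.15 0 0 0.02 0 0 0;-0.15 0 0 0.05 0 0 0;-0.15 0 0 0.1 0 0 0;-0.15 0 0 0.12 0 0 0;-0.15 0 0 0.12 0 0 0"
}}

```text
clock: 14.0
position: [0.4558, -0.3288, 0.1356]
ee_rot: [-2.355, -2.078, 0.0]
force: [-0.2, -0.5, -0.4]
width: 0.577
```

{"api": "jog_arm", "payload": {
  "commands": "-0.15 -0.05 0 0.1 0 0 0;-0.15 -0.1 0 0.05 0 0 0;-0.15 -0.1 0 0 0 0 0;-0.15 0 0 0 0 0 0;-0.15 0 0 0 0 0 0"
}}

```text
clock: 14.5
position: [0.381, -0.329, 0.1796]
ee_rot: [2.356, 2.077, 0.001]
force: [1.1, 0.0, 0.6]
width: 0.575
```

Run:
```python
from h import *
t0=dict(np.load('top.npz'))
a=grab('top');b=grab('scene');print(lid(b))
for d,r in ((b,'scene'),):
    d=dict(d);d['z_map']=cv2.medianBlur(d['z_map'],5);W=world(d);p=d['pixels'].astype(int)
    m=(abs(W[...,0]-.5025)<.09)&(abs(W[...,1]+.335)<.07)&(p[...,0]>110)&(p[...,0]-p[...,2]<110)&(W[...,2]>.006)
    P=W[m];print(r,m.sum(),cv2.minAreaRect((P[:,:2]*1000).astype(np.float32)),np.percentile(P[:,2],[2,50,98]))
A=cv2.resize(a['pixels'][120:260,120:470],None,fx=1.7,fy=1.7);B=cv2.resize(b['pixels'][150:380,120:400],None,fx=1.3,fy=1.3)
im=np.zeros((A.shape[0]+B.shape[0],max(A.shape[1],B.shape[1]),3),np.uint8);im[:A.shape[0],:A.shape[1]]=A;im[A.shape[0]:,:B.shape[1]]=B
cv2.imwrite('pics/end.png',im[...,::-1])
```

```text
{'n': 6566, 'slope': np.float64(0.0006), 'front_mm': np.float64(119.2)}
scene 539 ((489.20819091796875, -321.0177307128906), (161.10166931152344, 104.85357666015625), 4.867822170257568) [0.00683389 0.0191521  0.03621576]
```

View pics/end.png

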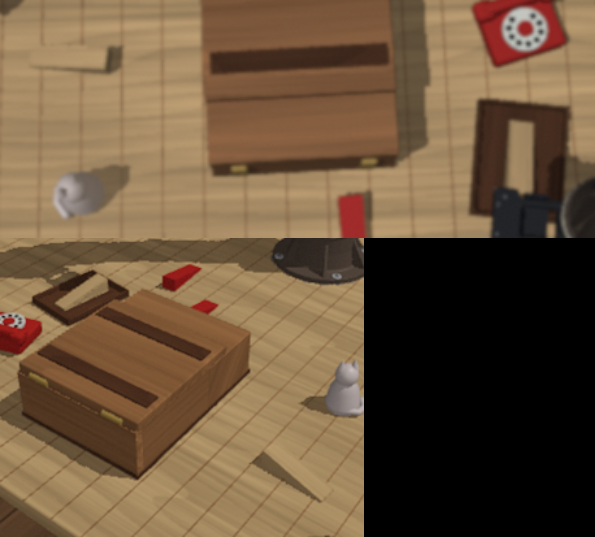

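The wedge lies flat and roughly central in the tray, the lid is shut and the spare hasn't moved. One numeric check of the tip and tray centre before handing in, since the last colour mask picked up more than the wedge.

Run:
```python
from h import *
d=dict(np.load('top.npz'));d['z_map']=cv2.medianBlur(d['z_map'],5);W=world(d);p=d['pixels'].astype(int)
n=np.array([np.cos(-.127),np.sin(-.127)])
for v in range(185,232,5):
    u=[u for u in range(405,450) if p[v,u].sum()>300]
    if u:
        c=W[v,int(np.mean(u))];q=c[:2]-[.5025,-.3347];print(v,len(u),'tray x %.3f y %.3f z %.3f'%(q@n,q@[-n[1],n[0]],c[2]))
```

```text
195 13 tray x 0.048 y -0.000 z 0.013
200 13 tray x 0.035 y -0.000 z 0.016
205 13 tray x 0.022 y -0.000 z 0.019
210 14 tray x 0.008 y 0.002 z 0.021
215 14 tray x -0.005 y 0.002 z 0.025
220 14 tray x -0.017 y 0.002 z 0.027
225 14 tray x -0.030 y 0.002 z 0.029
230 12 tray x -0.042 y -0.001 z 0.034
```

```bash
python3 -c "
from h import *
print(arm.sign_off())"
```

```text
the job is handed in; nothing more can be done
None
```

The job is handed in, at about 14.6 s of the 48 s allowed; sign-off gives no verdict. I gripped the propping wedge by its heel and drew it out in eight tugs of about 10 mm, each followed by a pause. I then laid it in the tray, opened the jaws partway and moved the gripper clear.

- **Lid coming down:** it measured 0.075, 0.066, 0.048 (held over 0.5 s), 0.021 and then 0.0007 rad. I did not measure its speed; the last free drop was only about 5 mm.
- **Lid at the end:** shut at 0.0006 rad.
- **Wedge:** it lies flat and aligned in the tray, about 2 mm off centre sideways. Its surface height mid-tray was about 23 mm, where a wedge lying flat on the tray floor should read 23.5 mm.
- **Other objects:** the spare wedge and the red look-alikes look unmoved in the final pictures. I checked those by eye only.
- **Failed check:** one colour-mask measurement of the wedge in the tray picked up other surfaces and gave a false outline (161 x 105 mm). I discarded it and re-measured row by row, which gave the figures above.

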